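# Bring the marked spot under the punch and mark it

## Robot

A 7-joint arm with a two-finger parallel gripper is mounted at the origin on the work surface. World frame = base frame: x ahead of the robot, y to its left, z up, the work surface at z = 0. Lengths are in m, angles in rad, forces in N, time in s.
With the tool pointing down it reaches from about 0.4 to 0.875 m from the base axis. Payload 19.3 kg.
Tool frame: the origin (TCP) lies at the very end of the fingers, on their centre line; the grasp point (between the pads) lies bot.grasp_offset behind it (bot.grasp_offset is the distance from the TCP to the grasp point, in m); z points along the fingers, y is the direction in which the jaws open and shut (so a half turn about z gives the same grasp; the last joint's range is limited). The gripper opens to 85 mm and grips with 20 to 120 N. Pads are 22 mm wide; open, the fingers measure 114 mm over their backs; the gripper's body (76 mm by 85 mm) begins 54 mm behind the grasp point. The pads swing forward as they close: fully open they stand 13 mm farther back than shut.
Start: joints at [-1.34, 0.521, -0.036, 1.599, 0.021, 1.021, -0.113], TCP at [0.185, 0.597, 0.231] pointing down, gripper open.
Joint ranges: [-2.91, 2.91], [-0.3, 2.13], [-1.5, 1.42], [0.17, 2.43], [-1.26, 4.41], [0.16, 1.93], [-2.52, 2.52]. Speed limits (rad/s): [1.89, 1.89, 2.39, 2.39, 3.01, 3.01, 3.01].

## Interface

Orientations are given as [roll, pitch, yaw] about the fixed x, y, z axes, in that order (R = Rz(yaw) Ry(pitch) Rx(roll)).
In Python, from workcell import bot gives the robot as it stands. The module is installed in compiled form; this text tells all that it offers.
- The arm moves only by the shell command python3 -m handwheel 'ROWS' [OPENING] [FORCE]. ROWS is JSON, a list of rows, each a list of 6 numbers: the shift along the tool's x, y, z as a fraction of full scale, then the turn, a rotation vector about the tool's x, y, z as a fraction of full scale. In form: [[x, y, z, rx, ry, rz], ...]. A call has 1 to 8 rows; each row shifts and turns the commanded pose from where the row before left it, along the tool's axes as they then stand; what a row does not reach is not made up. Full scale, the value 1, is 0.025 m for a shift and 360 degrees for a turn. A row lasts 1/8 s, in which the tool goes at most 62.5 mm and 10.7 degrees, less where a joint would pass 70% of its speed; a pose out of reach is approached as far as the arm can. A call with a number of a shift or a turn outside -1 to 1 is refused whole. A call with a gripper value outside its range is refused whole. OPENING is the closure, from -1 (fully open) to 1 (shut), set as the call begins (- or left out, the last holds). The fingers move at their own pace and stop on an object; FORCE is the grip in N (left out, the last holds). Time passes only in rows, so rows that do not move let the fingers close. It gives the time, the measured TCP pose, the force and the opening at its end, in the units of the state.
- bot.observe(): the state, without advancing time (a new reading comes with each control period).
- bot.grab_frame(name): name is "side" or "top" or "wrist"; returns a dict with "pixels" (420x560x3 uint8, blue, green, red), "vertical_fov" (degrees; the focal length in pixels is half the picture's height over the tangent of half this angle, whatever the lens; pixels are square), "cx", "cy" (the principal point, pixels), "R" (3x3) and "t" (3): a world point X has camera coordinates R X + t. Camera axes: x right, y down, z forward; pixel columns grow to the right and rows downward; lengths in m; the calibration is good to about 2 mm. A picture is of the moment at which its call begins. There is no depth.
- bot.job_done(): hands the job in, once; it reports no verdict.
Trained networks look in a picture, given as the dict that the camera call returned (one of the last four; its "shot" number tells which), for a name from the list of things; names that differ only in an ending like _2 or _b are one class to them, and where a whole thing is asked for, a point or a joint stands for the part that bears it (a point fixed in the world has none). Each returns a list of dicts, best first, with "score" (0 to 1); they miss things now and then, are a little off and sometimes report something else, mostly with a low value. They report only what shows in the picture. A call takes as long as a camera call.
- bot.trace(picture, thing): "region" (420x560 bool, what is visible of it) and "point" ([column, row] in pixels, amid what is visible of it).
The state is a dict: "clock": time; "qpos": joint angles; "qd": joint speeds; "joint_efforts": joint torques, N m; "position": TCP position; "tool_rot": TCP orientation; "force": force on the tool from outside, world axes, zero at the start; "moment": the same for the moment, N m; "grip_width": finger opening in m.
Only numpy, scipy, OpenCV 4.12 (cv2) and the standard library are available. Lean on these libraries where they do the work, as an engineer would, in place of code of your own. Each camera call takes 0.05 s, during which the arm holds its last target.

## Task

Slide the white laminated board flat along the bench until its long edge lies square against the fence of the marking press and the circled cross on it is right under the punch tip. Then press the punch's knob down gently, only until the tip bears lightly on the mark, and let it spring back up, leaving the board in place. Do not lift the board, do not mark it anywhere else, and leave the other things on the bench alone.

Things in the scene. Friction and masses are not known exactly. Their poses are not given: they have to be found in the camera images.
- stand: Marking press screwed to the bench: a grey arm on an upright steel post holds an upright punch. Origin: on the bench straight below the punch tip; z up, x from the punch to the post (away from the robot), y along the fence. Post: 28 mm thick, axis at x = 105 mm, 187 mm high. Head around the punch: 38 mm wide, 107 to 153 mm above the bench. Foot plate: 14 mm high, x 70 to 155, y -65 to 65 mm.
- fence (a point): Middle of the fence's working face, at its foot, 45 mm from below the punch tip towards the post. The fence is a straight aluminium bar between punch and post, 460 mm long, 22 mm wide, 15 mm high, fixed to the bench; its working face looks to the robot. Axes are the press's.
- nose: The punch's pointed steel nose below the head, 10 mm thick, its point 3 mm wide. It is sprung in the plunger: once the tip bears on something it yields upwards by up to 14 mm (0.4 N to start, then 0.4 N per mm), then it is rigid. Origin on the bench straight below the tip while the punch is up; z up.
- punch_tip (a point): The punch's tip. It hangs 45 mm above the bench, 25 mm above the board's top, when the punch is up. It moves only straight up and down.
- plunger (a joint): How far the knob is pressed down, in m: 0 up (it springs back there by itself), 0.042 at the stop. It takes about 2 N at first and 3.5 N where the tip meets the board, at 0.025; from there the nose spring adds its force; at 0.039 the nose bottoms and the force shoots up. From 0.028 to 0.036 the tip bears lightly on the board.
- knob_top (a point): Centre of the top of the punch's black round knob, 44 mm in diameter and 22 mm high with a flat top 28 mm across; straight above the tip, 216 mm above the bench when up.
- board: Loose white laminated board, 120 mm (its x) by 220 mm (its y), 20 mm thick, 0.25 to 0.5 kg, flat on the bench. Origin: centre of its underside; z up. Its +x long edge goes against the fence; the other one faces the robot. It starts short of the fence, a little askew, shifted left or right. In its right place its origin is at x = -15, y = -15 mm in the press's frame.
- mark (a point): The marked spot on the board's top: the crossing of a dark line squared right across the board and a shorter lengthwise line, inside a drawn circle of 12 mm. It lies at x = +15, y = +15 mm from the board's origin, so 45 mm from the fence edge. Its axes are the board's.
- jar: Bystander: glass jar with a steel cap, 60 mm diameter, 70 mm high, behind the fence. Origin at its foot.
- mug: Bystander: white mug, 72 mm diameter, 72 mm high, behind the fence. Origin at its foot.
- tape: Bystander: yellow tape measure, 72 x 66 x 36 mm, beyond the left (+y) end of the fence. Origin at its foot.
- offcut: Bystander: wooden offcut, 90 x 45 x 40 mm, beyond the right (-y) end of the fence. Origin at its foot.
- screwdriver: Bystander: screwdriver lying on the robot's side of the board, to the left. Origin near its middle.
- wrench: Bystander: wrench lying on the robot's side of the board, to the right. Origin near its middle.

How it is judged:
On the way, in this order (a step that is already met when the one before it is completed fails the run):
1. the board lies at rest against the fence, the mark within 4 mm of straight below the punch tip, the punch not touching it (horizontal distance between mark and punch_tip below 0.004 m and angle between the y axis of board and the y axis of stand, either way round below 0.04 rad and x of board in the frame of stand above -0.019 m and linear speed of board below 0.005 m/s and angle between board's own z axis and vertical below 0.03 rad and contact force between nose and board below 0.1 N), for 0.3 s.
2. the punch tip bears on the mark with at least 1 N (horizontal distance between mark and punch_tip below 0.004 m and angle between the y axis of board and the y axis of stand, either way round below 0.04 rad and x of board in the frame of stand above -0.019 m and contact force between nose and board above 1 N), for 0.1 s.
At the end, for the whole second after the job is handed in: The board lies flat and at rest on the bench, its long edge against the fence (gap under 4 mm, within 0.04 rad of square), the mark within 4 mm horizontally of the punch tip, and the punch sprung back up (within 4 mm) (horizontal distance between mark and punch_tip below 0.004 m and angle between the y axis of board and the y axis of stand, either way round below 0.04 rad and x of board in the frame of stand above -0.019 m and linear speed of board below 0.005 m/s and angle between board's own z axis and vertical below 0.03 rad and value of joint plunger below 0.004 m and height (world z) of board below 0.004 m); the robot touches nothing.
It fails at once if the punch pressed on the board harder than 10 N (contact force between nose and board above 10 N).
It fails at once if the punch marked the board more than 6 mm away from the mark (contact force between nose and board above 0.5 N and horizontal distance between mark and punch_tip above 0.006 m).
It fails at once if the board lifted or tipped off the bench (height (world z) of board above 0.015 m or angle between board's own z axis and vertical above 0.15 rad).
It fails at once if a bystander moved more than 30 mm (distance of any of jar, mug, tape, offcut, screwdriver, wrench from where it was at the start of the episode above 0.03 m).
It also fails if it takes over 70 s, if anything falls off the work surface, if the arm or the gripper's body presses on something with over 40 N, if the wrist force passes 120 N, or if a joint passes its speed limit or range.

## Working session

There is one attempt and no reset: what is moved stays moved. The work goes in short steps, Python scripts to look and compute and a shell command to move; the robot and the scene stay as the last step left them, time stands still between calls to the robot, and variables do not carry over. Pictures are saved under pics/ and viewed, and the job is handed in when it is done.

```bash
mkdir -p pics
cat > h.py <<'E'
import numpy as np, cv2
from workcell import bot
def grab(n,fn=None):
    p=bot.grab_frame(n)
    if fn: cv2.imwrite('pics/'+fn,p['pixels'])
    return p
def f(p): return p['pixels'].shape[0]/2/np.tan(np.radians(p['vertical_fov'])/2)
def ray(p,uv,z):
    d=np.array([(uv[0]-p['cx'])/f(p),(uv[1]-p['cy'])/f(p),1.]); R=np.array(p['R']);t=np.array(p['t'])
    c=-R.T@t; w=R.T@d
    return c+w*(z-c[2])/w[2]
def proj(p,X):
    c=np.array(p['R'])@np.array(X)+np.array(p['t']); return c[:2]/c[2]*f(p)+[p['cx'],p['cy']]
E
python3 - <<'E'
from h import *
for n in ['side','top','wrist']:
    p=grab(n,n+'0.png'); print(n,p['vertical_fov'],np.round(-np.array(p['R']).T@p['t'],3),np.round(p['R'],2).tolist())
    for th in ['stand','board','plunger','fence','nose','mark','knob_top','punch_tip','screwdriver','wrench']:
        try: r=bot.trace(p,th)
        except Exception as e: print(th,e); continue
        print(th,[(round(a['score'],2),np.round(a['point']).tolist(),int(a['region'].sum())) for a in r[:2]])
print(bot.observe(),bot.grasp_offset)
E
```

```text
side 48.54494503363121 [1.123 0.759 1.31 ] [[-0.81, 0.58, 0.01], [0.46, 0.64, -0.62], [-0.37, -0.5, -0.79]]
stand [(0.61, [274.0, 259.0], 2649), (0.44, [304.0, 250.0], 1560)]
board [(0.94, [303.0, 245.0], 1485)]
plunger []
fence [(0.82, [277.0, 257.0], 2782)]
nose []
mark [(0.6, [302.0, 252.0], 1438)]
knob_top [(0.75, [292.0, 220.0], 214), (0.46, [235.0, 222.0], 573)]
punch_tip [(0.16, [295.0, 216.0], 198)]
screwdriver [(0.74, [382.0, 302.0], 344)]
wrench [(0.51, [291.0, 178.0], 223)]
top 45.72063519351633 [0.439 0.057 1.504] [[-0.02, -1.0, 0.01], [-0.99, 0.02, -0.11], [0.11, -0.01, -0.99]]
stand [(0.65, [276.0, 183.0], 2531)]
board [(0.84, [286.0, 217.0], 2874)]
plunger [(0.64, [271.0, 197.0], 198)]
fence [(0.79, [272.0, 184.0], 2589)]
nose []
mark [(0.63, [285.0, 218.0], 2849)]
knob_top [(0.5, [269.0, 198.0], 226)]
punch_tip [(0.53, [286.0, 217.0], 2743)]
screwdriver [(0.86, [170.0, 246.0], 338)]
wrench [(0.83, [387.0, 274.0], 337)]
wrist 67.93670764989314 [0.107 0.621 0.375] [[0.3, 0.96, 0.0], [0.91, -0.28, 0.32], [0.31, -0.09, -0.95]]
stand []
board []
plunger []
fence []
nose []
mark []
knob_top []
punch_tip []
screwdriver [(0.4, [197.0, 389.0], 30)]
wrench []
{'clock': 1.65, 'qpos': array([-1.34017718,  0.5214215 , -0.03628857,  1.5994894 ,  0.02121834,
        1.02108802, -0.11278351]), 'qd': array([-7.26823782e-04, -9.92078812e-04,  7.34798849e-04,  1.64123317e-03,
       -1.54937415e-03,  1.76549897e-03, -9.50163264e-05]), 'joint_efforts': array([ 4.61119271e-04, -9.26836610e+01,  1.97881244e+00, -3.70245516e+01,
        1.81821448e-02,  2.08401136e-03, -5.18837197e-06]), 'position': array([0.18522319, 0.59692358, 0.23128131]), 'tool_rot': array([-3.14157314e+00,  2.12785552e-05,  2.84074656e+00]), 'force': array([ 0.93657066, -0.72264056, -0.06077335]), 'moment': array([-0.01765435,  0.00125103, -0.02332398]), 'grip_width': 0.08544376373894043} 0.0187
```

View pics.

Run:
```python
import cv2
a=cv2.imread('pics/top0.png');b=cv2.imread('pics/side0.png')
cv2.imwrite('pics/top0z.png',cv2.resize(a[120:320,130:430],(800,533),interpolation=cv2.INTER_CUBIC))
cv2.imwrite('pics/side0z.png',cv2.resize(b[150:340,170:440],(800,563),interpolation=cv2.INTER_CUBIC))
```

```text
(no output)
```

View pics/top0z.png

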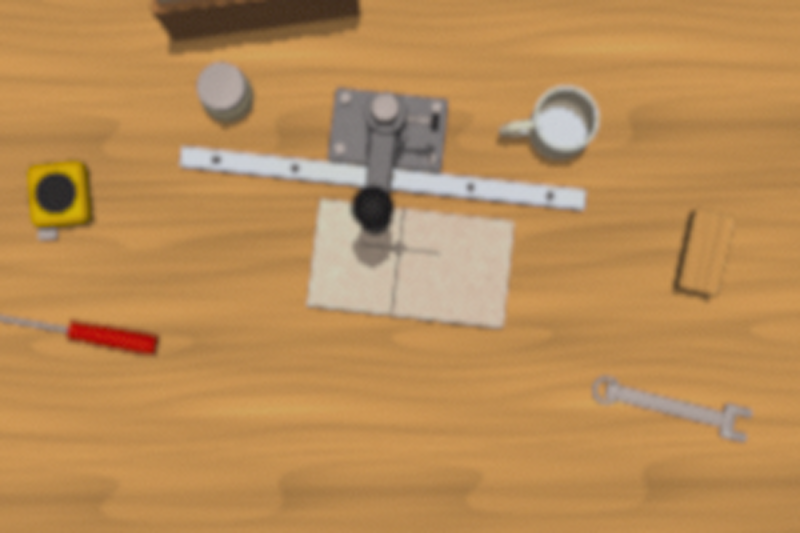

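View pics/side0z.png

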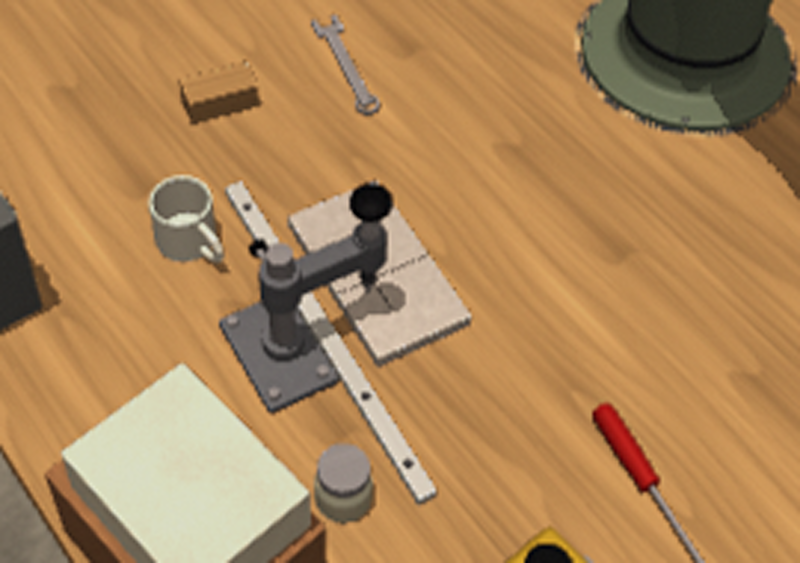

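View pics/top0.png

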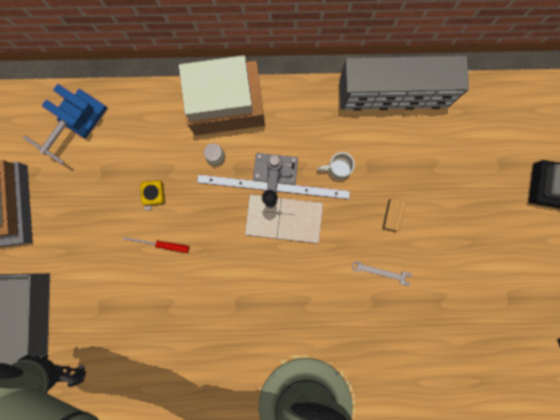

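Run:
```python
from h import *
p=grab('top')
def z(u,v): return (130+u*300/800,120+v*200/533)
# fence top-surface corners, front edge
for n,u,v,h in [('fL',180,166,.015),('fR',584,209,.015),('bL',318,200,.02),('bR',513,220,.02),('bFR',503,327,.02),('bFL',307,305,.02),('mark',398,248,.02),('knob',373,200,.216),('post',385,106,.187)]:
    print(n,np.round(ray(p,z(u,v),h),4))
r=bot.trace(p,'board')[0]['region'].astype(np.uint8)
c=max(cv2.findContours(r,0,1)[0],key=cv2.contourArea); b=cv2.boxPoints(cv2.minAreaRect(c)); print([np.round(ray(p,x,.02),3)[:2] for x in b])
s=grab('side')
print('knob side',np.round(ray(s,(170+370*270/800,150+200*190/563),.216),4))
```

```text
fL [0.6594 0.3085 0.015 ]
fR [ 0.601  -0.1469  0.015 ]
bL [0.6168 0.1527 0.02  ]
bR [ 0.5896 -0.0659  0.02  ]
bFR [ 0.47   -0.0513  0.02  ]
bFL [0.4991 0.1666 0.02  ]
mark [0.5608 0.0639 0.02  ]
knob [0.5922 0.0864 0.216 ]
post [0.6907 0.0733 0.187 ]
[array([0.496, 0.169]), array([0.618, 0.154]), array([ 0.589, -0.066]), array([ 0.467, -0.049])]
knob side [0.5896 0.0905 0.216 ]
```

```bash
python3 -m handwheel '[[0,0,0,0,0,-0.0276],[-0.76,-0.966,-0.14,0,0,0],[-0.76,-0.966,-0.14,0,0,0],[-0.76,-0.966,-0.14,0,0,0],[-0.76,-0.966,-0.14,0,0,0],[-0.76,-0.966,-0.14,0,0,0],[-0.76,-0.966,-0.14,0,0,0],[-0.76,-0.966,-0.14,0,0,0]]' -1 20
python3 -m handwheel '[[-0.76,-0.966,-0.14,0,0,0],[-0.76,-0.966,-0.14,0,0,0],[-0.76,-0.966,-0.14,0,0,0],[-0.76,-0.966,-0.14,0,0,0],[-0.76,-0.966,-0.14,0,0,0],[-0.76,-0.966,-0.14,0,0,0],[-0.76,-0.966,-0.14,0,0,0]]'
python3 -m handwheel '[[-0.76,-0.966,-0.14,0,0,0],[-0.76,-0.966,-0.14,0,0,0],[-0.76,-0.966,-0.14,0,0,0],[-0.76,-0.966,-0.14,0,0,0],[-0.76,-0.966,-0.14,0,0,0],[-0.76,-0.966,-0.14,0,0,0],[0,0,0,0,0,0]]'
python3 - <<'E'
from h import *
p=grab('wrist','w1.png'); print(np.round(-np.array(p['R']).T@p['t'],3))
E
```

```text
clock: 2.8
position: [0.2961, 0.4115, 0.256]
tool_rot: [3.141, 0.0, 3.014]
force: [0.4, 0.2, -0.2]
grip_width: 0.0856
clock: 3.68
position: [0.4066, 0.2269, 0.2806]
tool_rot: [3.141, 0.0, 3.014]
force: [0.2, 0.3, -0.3]
grip_width: 0.0854
clock: 4.55
position: [0.5015, 0.0677, 0.3015]
tool_rot: [-3.141, 0.001, 3.011]
force: [-0.3, 1.3, -0.9]
grip_width: 0.0852
[0.421 0.078 0.445]
```

View pics/w1.png

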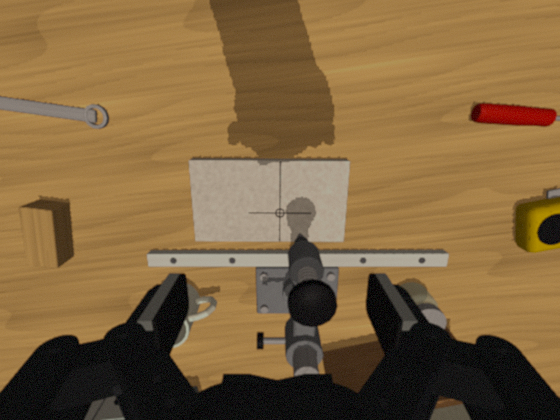

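```bash
cat > m.py <<'E'
from h import *
def edge(p,u0,u1,va,vb,sign,vert=False,n=40):
    # subpixel edges: scan along v for u in range; returns pts. sign + = dark->bright with growing coord
    g=cv2.GaussianBlur(p['pixels'],(0,0),0.8).astype(float)
    g=g[:,:,0] # blue: wood is low, white high
    if vert: g=g.T
    P=[]
    for i,u in enumerate(np.linspace(u0,u1,n)):
        u=int(round(u)); a=int(round(np.interp(u,[u0,u1],[va[0],va[1]]))); b=int(round(np.interp(u,[u0,u1],[vb[0],vb[1]])))
        d=sign*np.gradient(g[:,u])[a:b+1]; k=int(np.argmax(d))
        if d[k]<5 : continue
        o=0
        if 0<k<len(d)-1:
            q=d[k-1]-2*d[k]+d[k+1]; o=0.5*(d[k-1]-d[k+1])/q if q else 0
        P.append((u,a+k+o))
    P=np.array(P)
    for _ in range(5):
        c=np.polyfit(P[:,0],P[:,1],1); r=P[:,1]-np.polyval(c,P[:,0]); s=max(1.5*np.median(abs(r)),.2); 
        P=P[abs(r)<2*s]
    c=np.polyfit(P[:,0],P[:,1],1)
    L=[(u,np.polyval(c,u)) for u in (u0,u1)]
    if vert: L=[(b,a) for a,b in L]
    return L,len(P),np.std(P[:,1]-np.polyval(c,P[:,0]))
def inter(A,B):
    a=np.cross([*A[0],1],[*A[1],1]);b=np.cross([*B[0],1],[*B[1],1]);x=np.cross(a,b);return x[:2]/x[2]
E
python3 - <<'E'
from m import *
p=grab('wrist')
cv2.imwrite('pics/w1z.png',cv2.resize(p['pixels'][140:290,140:460],(800,375),interpolation=cv2.INTER_CUBIC))
F=edge(p,160,280,(244,244),(255,255),1)
F2=edge(p,315,440,(244,244),(256,256),1)
bt=edge(p,196,345,(152,152),(164,164),1)
bb=edge(p,200,280,(236,236),(247,247),-1)
bl=edge(p,165,235,(186,190),(200,204),1,True)
br=edge(p,165,235,(342,340),(356,352),-1,True)
for n,e in zip('F F2 bt bb bl br'.split(),(F,F2,bt,bb,bl,br)): print(n,np.round(e[0],2).tolist(),e[1],round(e[2],3))
w=[ray(p,q,.015) for q in (F[0][0],F2[0][1])]
d=w[1]-w[0]; print('fence',np.round(w,4).tolist(),'yaw',-np.arctan2(d[0],d[1]))
C={n:ray(p,inter(a[0],b[0]),.02)[:2] for n,a,b in [('nr',bt,bl),('nl',bt,br),('fr',bb,bl),('fl',bb,br)]}
for k,v in C.items(): print(k,np.round(v,4))
print('yaws',[-np.arctan2(*(C[a]-C[b])) for a,b in (('nl','nr'),('fl','fr'))],'len',np.linalg.norm(C['nl']-C['nr']),np.linalg.norm(C['nl']-C['fl']),np.linalg.norm(C['nr']-C['fr']))
print('centre',np.mean(list(C.values()),0))
print('mark',ray(p,(280,213),.02),'tip',ray(p,(302,240),.045))
print('fence ends', ray(p,(148.5,252),.015), ray(p,(446.5,252),.015))
E
```

```text
F [[160.0, 253.73], [280.0, 253.81]] 40 0.054
F2 [[315.0, 253.91], [440.0, 254.02]] 39 0.118
bt [[196.0, 160.19], [345.0, 161.45]] 35 0.145
bb [[200.0, 241.4], [280.0, 242.29]] 40 0.103
bl [[187.22, 165.0], [193.09, 235.0]] 40 0.149
br [[348.33, 165.0], [342.76, 235.0]] 40 0.124
fence [[0.6058, -0.1231, 0.015], [0.6613, 0.2994, 0.015]] yaw -0.13062174327465167
nr [ 0.4712 -0.0499]
nl [0.5013 0.1681]
fr [ 0.5902 -0.0664]
fl [0.6214 0.1519]
yaws [np.float64(-0.13750225346025244), np.float64(-0.14160772727029927)] len 0.220147935327099 0.12111018984709346 0.12020478221653513
centre [0.54602736 0.05092846]
mark [0.56277816 0.0661849  0.02      ] tip [0.59773191 0.09240693 0.045     ]
fence ends [ 0.60071082 -0.13971911  0.015     ] [0.65914119 0.30912497 0.015     ]
```

View pics/w1z.png

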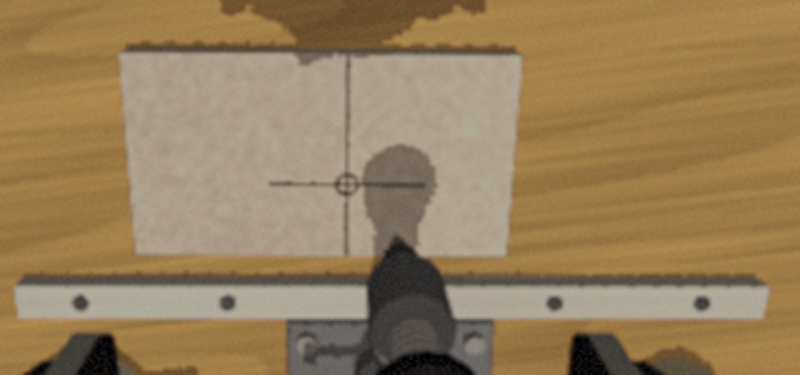

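Run:
```python
from h import *
p=grab('wrist')
L=ray(p,(146.6,253.75),.015);Rr=ray(p,(447.2,254.0),.015)
m=(L+Rr)/2; d=Rr-L; yaw=-np.arctan2(d[0],d[1]); x=np.array([np.cos(yaw),np.sin(yaw)]);y=np.array([-x[1],x[0]])
print('len',np.linalg.norm(d),yaw,'mid',m,'punch',m[:2]-.045*x)
print('tip',ray(p,(298.8,234.8),.045))
mk=ray(p,(140+347*.4,140+184.5*.4),.02); print('mark',mk)
# knob centre via trace
for n in('side','top'):
    s=grab(n)
    for t in ('knob_top','plunger'):
        for r in bot.trace(s,t)[:1]: print(n,t,r['score'],ray(s,r['point'],.205), r['region'].sum())
pu=m[:2]-.045*x
for nm,q in(('mark',mk[:2]),('centre',np.array([.5460,.0509]))): print(nm,'in stand',(q-pu)@x,(q-pu)@y)
```

```text
len 0.45744628000405757 -0.12913792309294608 mid [0.63245913 0.08454736 0.015     ] punch [0.58783384 0.09034243]
tip [0.58889491 0.0897809  0.045     ]
mark [0.56332606 0.06526284 0.02      ]
side knob_top 0.78 [0.59415363 0.07905585 0.205     ] 174
side plunger 0.76 [0.58615901 0.08847305 0.205     ] 208
top plunger 0.6 [ 0.52840498 -0.02487055  0.205     ] 374
mark in stand -0.021073973968050524 -0.028026845109738158
centre in stand -0.036406129510701976 -0.0445013320841551
```

```bash
python3 -m handwheel '[[-0.235,-0.884,0.5,0,0,0],[-0.235,-0.884,0.5,0,0,0],[-0.235,-0.884,0.5,0,0,0],[-0.235,-0.884,0.5,0,0,0],[-0.235,-0.884,0.5,0,0,0],[-0.235,-0.884,0.5,0,0,0],[-0.235,-0.884,0.5,0,0,0],[-0.235,-0.884,0.5,0,0,0]]' 1 20
python3 -m handwheel '[[0,0,0.98,0,0,0],[0,0,0.98,0,0,0],[0,0,0.98,0,0,0],[0,0,0.98,0,0,0],[0,0,0.98,0,0,0],[0,0,0.98,0,0,0],[0,0,0.98,0,0,0],[0,0,0,0,0,0]]'
python3 - <<'E'
from h import *
p=grab('wrist','w2.png'); s=grab('side','s2.png')
cv2.imwrite('pics/s2z.png',cv2.resize(s['pixels'][120:290,200:430],(800,591)))
print(bot.observe()['position'],bot.observe()['tool_rot'])
E
```

```text
clock: 6.0
position: [0.525, -0.1123, 0.2009]
tool_rot: [3.142, 0.0, 3.015]
force: [0.3, -0.5, 0.2]
grip_width: -0.0001
clock: 7.0
position: [0.524, -0.1115, 0.0286]
tool_rot: [3.142, -0.003, 3.014]
force: [0.1, 0.2, 0.3]
grip_width: 0.0
[ 0.52508995 -0.11181868  0.03035739] [-3.14150716e+00  1.56433889e-04  3.01421948e+00]
```

View pics/w2.png

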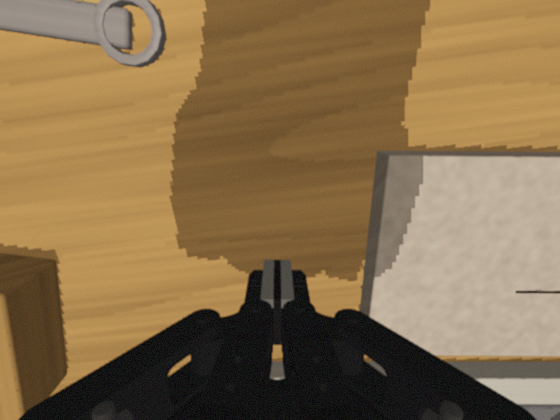

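View pics/s2z.png

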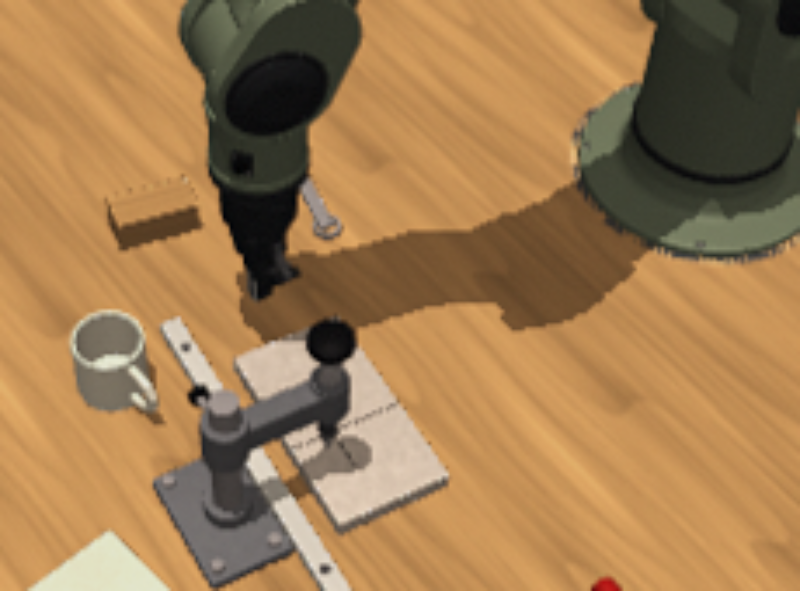

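```bash
python3 -m handwheel '[[0,0,0.9,0,0,0],[0,0.5,0,0,0,0],[0,0.5,0,0,0,0],[0,0.4,0,0,0,0],[0,0.2,0,0,0,0],[0,0.2,0,0,0,0],[0,0,0,0,0,0]]'
python3 -m handwheel '[[0,0.2,0,0,0,0],[0,0.2,0,0,0,0],[0,0.2,0,0,0,0],[0,0,0,0,0,0]]'
python3 - <<'E'
from h import *
p=grab('wrist','w3.png')
print(bot.observe()['position'],bot.observe()['force'])
E
```

```text
clock: 7.98
position: [0.5307, -0.067, 0.0074]
tool_rot: [-3.142, 0.0, 3.014]
force: [0.3, 0.6, 0.1]
grip_width: 0.0001
clock: 8.48
position: [0.5325, -0.0515, 0.0072]
tool_rot: [3.141, -0.0, 3.015]
force: [-0.2, 0.4, 0.2]
grip_width: 0.0002
[ 0.53252258 -0.05170251  0.00724025] [0.3120413  0.68058575 0.08406104]
```

View pics/w3.png

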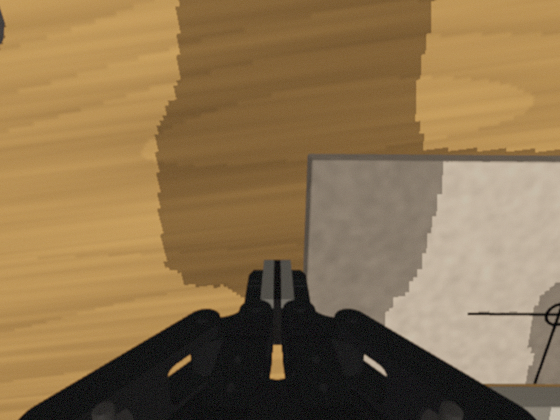

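```bash
cat > st.py <<'E'
from m import *
PU=np.array([.588,.090]);yaw=-.130
X=np.array([np.cos(yaw),np.sin(yaw)]);Y=np.array([-X[1],X[0]])
def S(q): q=np.array(q)[:2]-PU; return np.round([q@X,q@Y],4)
def W(x,y): return PU+x*X+y*Y
E
python3 - <<'E'
from st import *
p=grab('wrist')
print('corner',S(ray(p,(308.5,158.5),.02)),'mark',S(ray(p,(556,315),.02)),'low end',S(ray(p,(304.5,290),.02)))
print(S(bot.observe()['position']))
E
```

```text
corner [-0.0982 -0.1345] mark [-0.021  -0.0085] low end [-0.035  -0.1341]
[-0.0367 -0.1479]
```

```bash
python3 -m handwheel '[[0,0.12,0,0,0,0],[0,0.12,0,0,0,0],[0,0.12,0,0,0,0],[0,0,0,0,0,0],[0,0,0,0,0,0]]'
python3 - <<'E'
from st import *
p=grab('wrist','w4.png')
print(S(bot.observe()['position']))
E
```

```text
clock: 9.2
position: [0.5337, -0.0432, 0.0073]
tool_rot: [3.141, 0.0, 3.014]
force: [-0.1, 0.2, 0.2]
grip_width: -0.0002
[-0.0366 -0.1392]
```

View pics/w4.png

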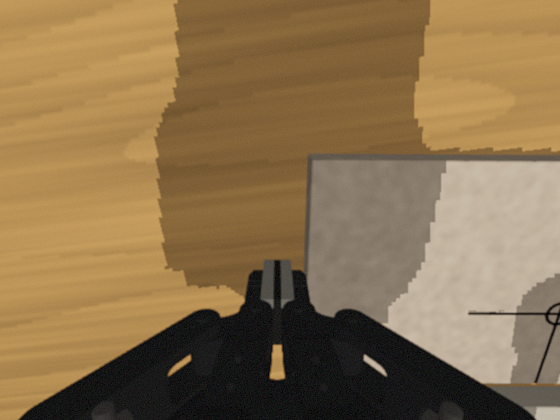

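```bash
python3 -m handwheel '[[0,-0.8,0,0,0,0],[0.9,0,-1,0,0,0],[1,0,0,0,0,0],[1,0,0,0,0,0],[1,0.96,0,0,0,0],[0,0.96,0,0,0,0],[0,0.96,0,0,0,0],[0,0.96,0,0,0,0]]'
python3 -m handwheel '[[0,0.96,0,0,0,0],[0,0.96,0,0,0,0],[0,0,0.5,0,0,0],[0,0,0.62,0,0,0],[0,0,0,0,0,0]]' 0
python3 - <<'E'
from st import *
p=grab('wrist','w5.png')
print(S(bot.observe()['position']))
E
```

```text
clock: 10.25
position: [0.4468, 0.0452, 0.0324]
tool_rot: [3.141, 0.0, 3.014]
force: [0.1, -0.4, -0.2]
grip_width: 0.0001
clock: 10.88
position: [0.4519, 0.0909, 0.003]
tool_rot: [-3.14, -0.002, 3.013]
force: [-0.5, 0.1, 0.1]
grip_width: 0.0428
[-0.1348 -0.0166]
```

View pics/w5.png

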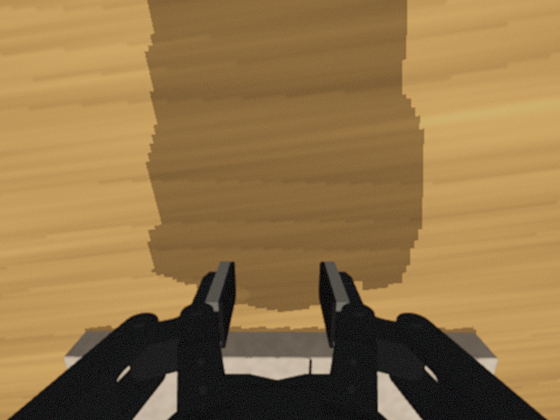

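```bash
python3 -m handwheel '[[-0.4,0,0,0,0,0],[-0.2,0,0,0,0,0],[-0.2,0,0,0,0,0],[-0.2,0,0,0,0,0],[-0.2,0,0,0,0,0],[-0.2,0,0,0,0,0],[-0.2,0,0,0,0,0],[0,0,0,0,0,0]]'
python3 -m handwheel '[[-0.1,0,0,0,0,0],[-0.1,0,0,0,0,0],[0,0,0,0,0,0]]'
python3 - <<'E'
from st import *
p=grab('wrist','w6.png');s=grab('side','s6.png');t=grab('top','t6.png')
cv2.imwrite('pics/s6z.png',cv2.resize(s['pixels'][170:310,210:400],(800,590),interpolation=cv2.INTER_CUBIC))
print(S(bot.observe()['position']))
E
```

```text
clock: 11.92
position: [0.4931, 0.0869, 0.0043]
tool_rot: [3.141, 0.001, 3.014]
force: [0.3, -0.3, 0.2]
grip_width: 0.0427
clock: 12.3
position: [0.4977, 0.0863, 0.0043]
tool_rot: [3.142, 0.0, 3.014]
force: [-0.8, 0.6, -0.6]
grip_width: 0.0425
[-0.0891 -0.0154]
```

View pics/s6z.png

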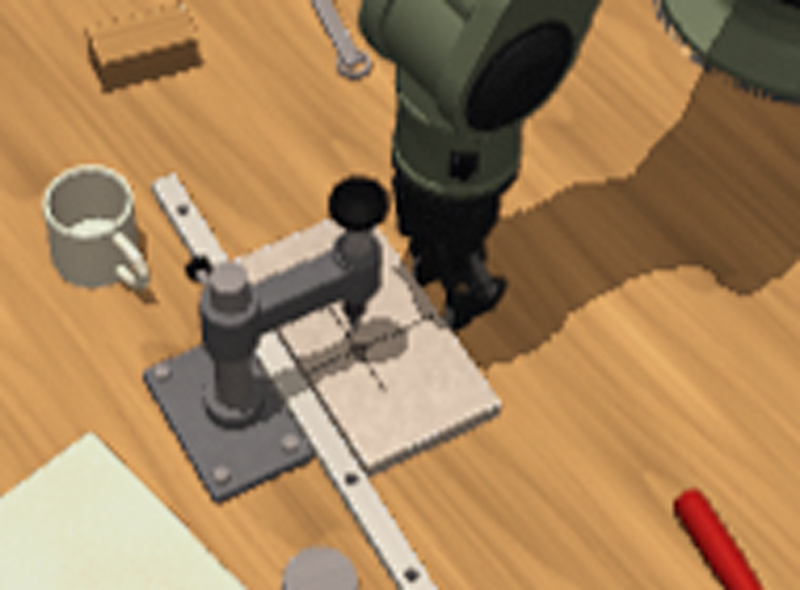

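```bash
for i in 1; do python3 -m handwheel '[[-0.06,0,0,0,0,0],[-0.06,0,0,0,0,0],[0,0,0,0,0,0]]' ; done
python3 -m handwheel '[[-0.06,0,0,0,0,0],[0,0,0,0,0,0]]'
python3 -m handwheel '[[-0.04,0,0,0,0,0],[0,0,0,0,0,0]]'
```

```text
clock: 12.82
position: [0.5003, 0.0859, 0.0043]
tool_rot: [-3.142, -0.0, 3.014]
force: [-3.8, 0.2, 1.8]
grip_width: 0.0424
clock: 13.08
position: [0.5005, 0.0859, 0.0041]
tool_rot: [-3.141, -0.003, 3.014]
force: [-9.7, 3.0, 8.4]
grip_width: 0.0428
clock: 13.32
position: [0.5005, 0.0859, 0.0041]
tool_rot: [-3.141, -0.004, 3.015]
force: [-15.3, 3.3, 11.1]
grip_width: 0.0425
```

```bash
python3 -m handwheel '[[0.3,0,0,0,0,0],[0.8,0,0,0,0,0],[0,0,-1,0,0,0],[0,0,-1,0,0,0],[0,0,-1,0,0,0],[0,0,-1,0,0,0],[0,0,-1,0,0,0],[0,0,-1,0,0,0]]'
python3 -m handwheel '[[0,0,-1,0,0,0],[0,0,-1,0,0,0],[0,0,0,0,0,0],[0,0,0,0,0,0]]' 1
python3 - <<'E'
from st import *
p=grab('wrist','w7.png');s=grab('side','s7.png')
cv2.imwrite('pics/s7z.png',cv2.resize(s['pixels'][180:300,230:380],(800,640),interpolation=cv2.INTER_CUBIC)[:600])
print(S(bot.observe()['position']))
E
```

```text
clock: 14.32
position: [0.4758, 0.0891, 0.1553]
tool_rot: [3.141, 0.001, 3.014]
force: [-0.5, 0.8, 0.0]
grip_width: 0.0426
clock: 14.82
position: [0.4754, 0.0891, 0.2039]
tool_rot: [3.142, 0.0, 3.014]
force: [0.2, -0.5, -1.0]
grip_width: -0.0003
[-0.1117 -0.0156]
```

View pics/w7.png

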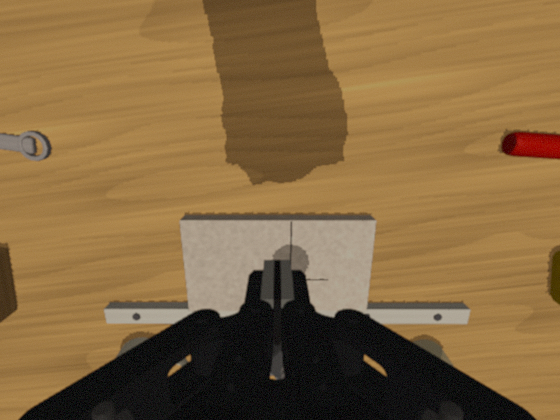

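View pics/s7z.png

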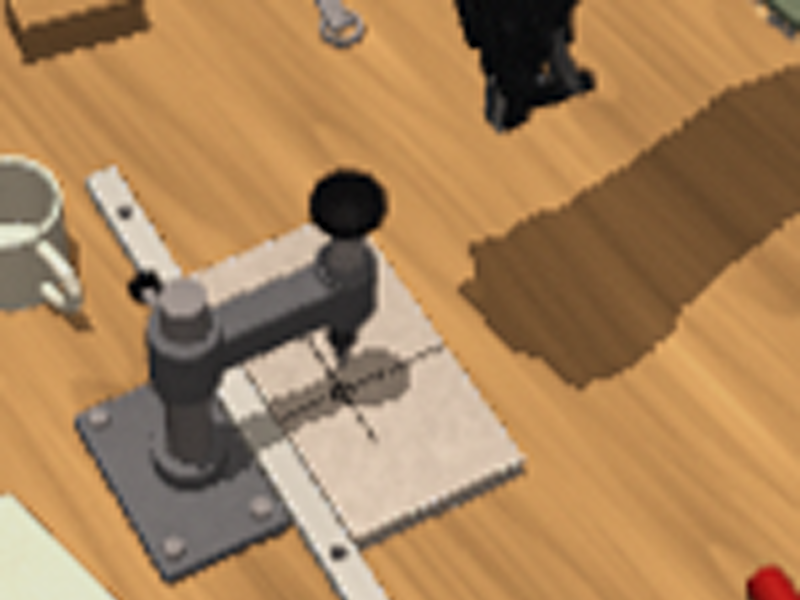

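```bash
python3 -m handwheel '[[0,0,-1,0,0,0],[0,0,-1,0,0,0],[0,0,-1,0,0,0],[0,0,-1,0,0,0],[0,0,0,0,0,0],[0,0,0,0,0,0]]' -1
python3 - <<'E'
from st import *
p=grab('wrist','w8.png'); cv2.imwrite('pics/w8z.png',cv2.resize(p['pixels'][180:300,130:450],(800,300),interpolation=cv2.INTER_CUBIC))
cv2.imwrite('pics/w8y.png',cv2.resize(p['pixels'][190:270,230:340],(800,582),interpolation=cv2.INTER_CUBIC))
np.save('w8.npy',p['pixels']); import pickle; pickle.dump(p,open('w8.pkl','wb'))
print(S(bot.observe()['position']))
E
```

```text
clock: 15.68
position: [0.4752, 0.0891, 0.3034]
tool_rot: [-3.141, -0.001, 3.014]
force: [-0.3, 0.3, -1.1]
grip_width: 0.0857
[-0.1118 -0.0156]
```

View pics/w8z.png

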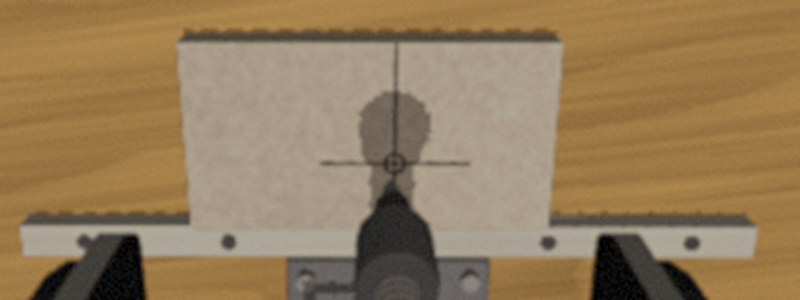

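View pics/w8y.png

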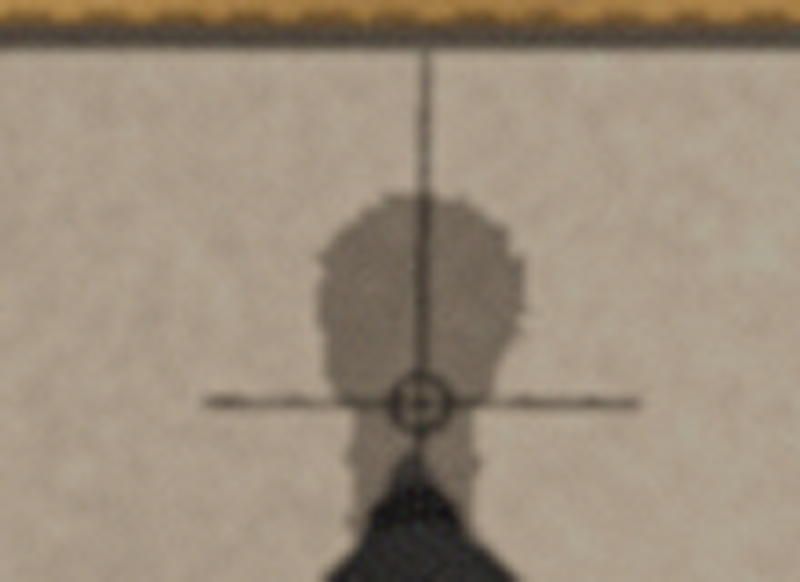

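Run:
```python
from st import *
import pickle; p=pickle.load(open('w8.pkl','rb'))
t=ray(p,(287.0,252.4),.045);m=ray(p,(287.75,245.4),.02)
print('tip',t,S(t),'mark',m,S(m),'diff stand',S(m)-S(t))
q=lambda u,v:(130+u*.4,180+v*.4)
L=ray(p,q(21,224),.015);R=ray(p,q(756,229),.015);mid=(L+R)/2;d=R-L;print('fence mid',S(mid),np.linalg.norm(d),-np.arctan2(d[0],d[1]))
a=ray(p,q(180,42),.02);b=ray(p,q(562,42),.02);d=b-a;print('board near edge yaw',-np.arctan2(d[0],d[1]),S(a),S(b))
c=ray(p,q(190,228),.02);e=ray(p,q(549,229),.02);print(S(c),S(e))
s=grab('side')
for r in bot.trace(s,'knob_top')[:2]:print(r['score'],r['point'],ray(s,r['point'],.21))
```

```text
tip [0.58896652 0.08947562 0.045     ] [ 0.001  -0.0004] mark [0.5897424 0.0913083 0.02     ] [0.0016 0.0015] diff stand [0.0006 0.0019]
fence mid [ 0.0468 -0.001 ] 0.4581715427267632 -0.1353241919117711
board near edge yaw -0.127468751959722 [-0.0736 -0.1212] [-0.0741  0.0957]
[ 0.0453 -0.1238] [0.0455 0.0975]
0.68 [291.8, 219.2] [0.59802505 0.08666482 0.21      ]
```

Run:
```python
from st import *
s=grab('side','s8.png'); 
cv2.imwrite('pics/s8z.png',cv2.resize(s['pixels'][230:270,270:320],(800,640),interpolation=cv2.INTER_CUBIC)[:600])
t=ray(s,(230+343*.1875,180+357*.1875),.045);m=ray(s,(230+342*.1875,180+390*.1875),.02);print(S(t),S(m),S(m)-S(t))
```

```text
[-0.0062 -0.0075] [-0.0025 -0.0008] [0.0037 0.0067]
```

View pics/s8z.png

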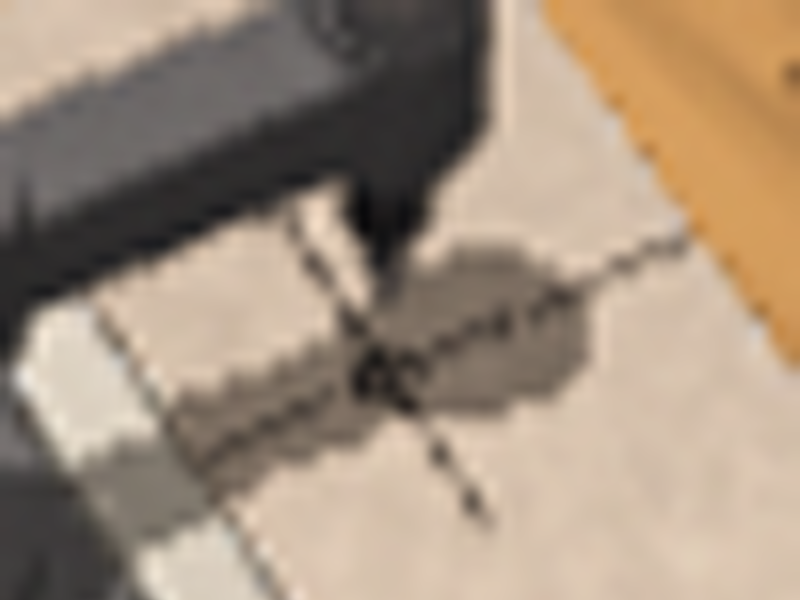

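Run:
```python
from st import *
s=grab('side')
m=ray(s,(270+379/16-.5,230+372/16-.5),.02)
for v in (285,300,310):
    t=ray(s,(270+388/16-.5,230+v/16-.5),.045);print(S(t),S(m),S(m)-S(t))
print(proj(s,[*W(0,0),.045]),proj(s,[*W(0,0),.02]))
```

```text
[-0.0039 -0.0071] [-0.0005 -0.0036] [0.0034 0.0035]
[-0.0021 -0.0039] [-0.0005 -0.0036] [0.0016 0.0003]
[-0.0009 -0.0017] [-0.0005 -0.0036] [ 0.0004 -0.0019]
[293.76762252 249.36068039] [293.57743294 253.59990512]
```

```bash
python3 -m handwheel '[[0,0.89,0.9,0,0,0],[0,0.89,0.9,0,0,0],[0,0.89,0.9,0,0,0],[0,0.89,0.9,0,0,0],[0,0.89,0.9,0,0,0],[0,0.89,0.9,0,0,0],[0,0.89,0.9,0,0,0]]' 1
python3 -m handwheel '[[-0.97,0,1,0,0,0],[-0.97,0,1,0,0,0],[-0.97,0,1,0,0,0],[-0.97,0,1,0,0,0],[0,0,0.9,0,0,0],[0,0,0.6,0,0,0],[0,0,0,0,0,0],[0,0,0,0,0,0]]'
python3 - <<'E'
from st import *
p=grab('wrist','w9.png');print(S(bot.observe()['position']))
E
```

```text
clock: 16.8
position: [0.4953, 0.2443, 0.1457]
tool_rot: [-3.141, -0.0, 3.014]
force: [0.6, -0.0, 0.3]
grip_width: -0.0001
clock: 17.8
position: [0.5918, 0.2316, 0.0101]
tool_rot: [3.141, 0.001, 3.014]
force: [0.4, 0.2, -0.3]
grip_width: -0.0
[-0.0145  0.1409]
```

View pics/w9.png

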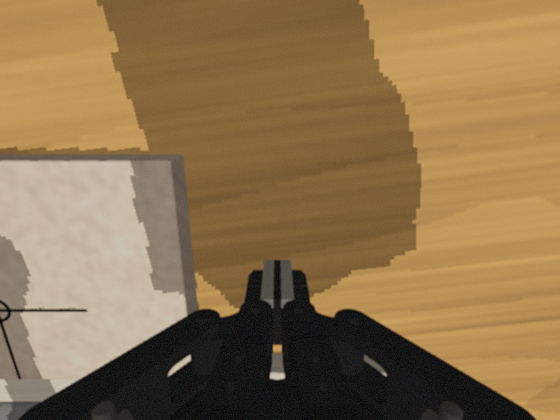

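```bash
python3 -m handwheel '[[0,-0.4,0,0,0,0],[0,-0.4,0,0,0,0],[0,-0.3,0,0,0,0],[0,0,0,0,0,0],[0,0,0,0,0,0]]'
python3 - <<'E'
from st import *
p=grab('wrist','w10.png');print(S(bot.observe()['position']),bot.observe()['force'])
cv2.imwrite('pics/w10z.png',cv2.resize(p['pixels'][140:380,0:320],(800,600)))
E
```

```text
clock: 18.48
position: [0.5881, 0.2043, 0.0093]
tool_rot: [3.141, 0.0, 3.014]
force: [-0.6, -0.1, 1.0]
grip_width: -0.0
[-0.0148  0.1134] [ 0.15072787  0.7861089  -0.58390268]
```

View pics/w10z.png

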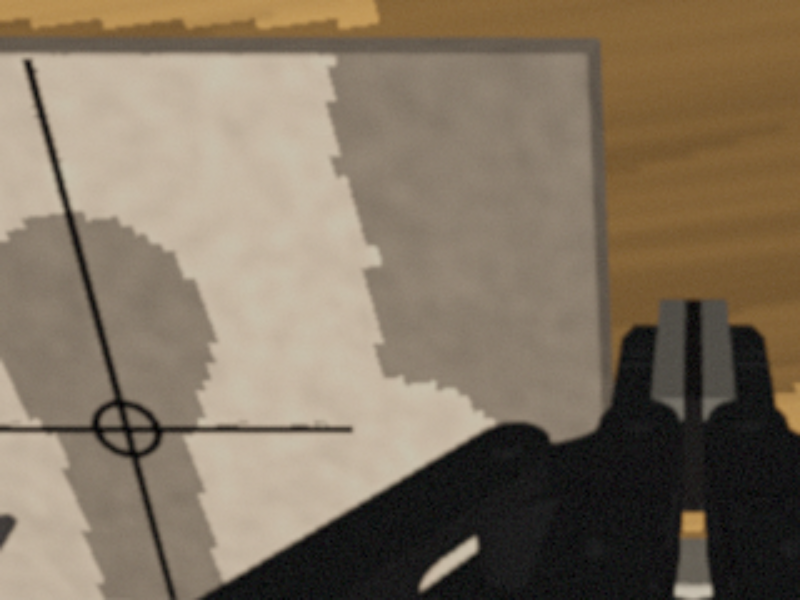

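```bash
python3 - <<'E'
from st import *
p=grab('wrist')
q=lambda u,v:(u*.4-.3,140+v*.4-.3)
print('mark',S(ray(p,q(127,428),.02)),'corner',S(ray(p,q(588,52),.02)), S(ray(p,q(604,400),.02)),'finger edge at .02',S(ray(p,q(622,370),.02)),S(ray(p,q(622,370),.01)))
E
python3 -m handwheel '[[0,-0.06,0,0,0,0],[0,-0.06,0,0,0,0],[0,0,0,0,0,0],[0,0,0,0,0,0]]'
python3 - <<'E'
from st import *
p=grab('wrist','w11.png');print(S(bot.observe()['position']),bot.observe()['force'])
cv2.imwrite('pics/w11z.png',cv2.resize(p['pixels'][140:380,0:320],(800,600)))
E
```

```text
mark [0.0005 0.0002] corner [-0.0751  0.0957] [-0.0062  0.0961] finger edge at .02 [-0.013   0.0998] [-0.0068  0.0988]
clock: 19.08
position: [0.5877, 0.201, 0.0093]
tool_rot: [3.142, 0.0, 3.014]
force: [-0.4, 0.0, -0.1]
grip_width: 0.0
[-0.0147  0.1101] [ 0.11805534 -0.74453233 -0.0495038 ]
```

View pics/w11z.png

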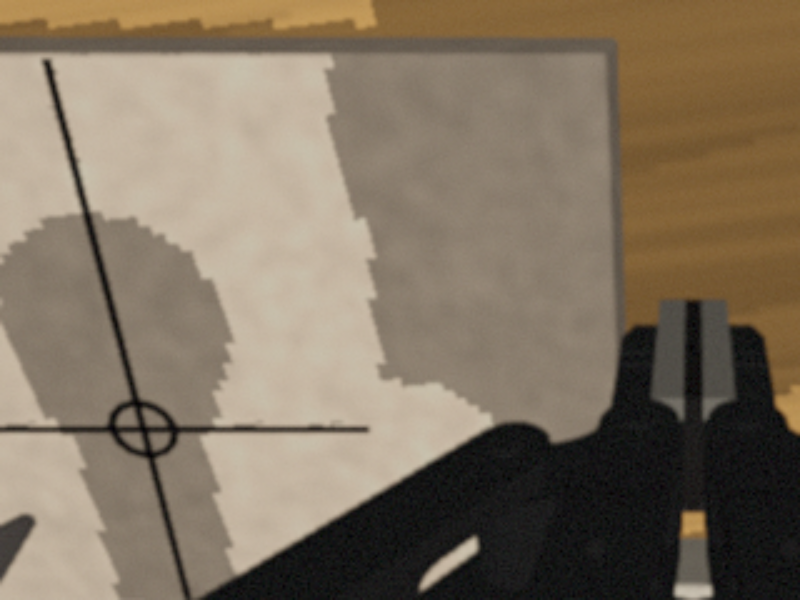

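Run:
```python
from st import *
p=grab('wrist')
q=lambda u,v:(u*.4-.3,140+v*.4-.3)
m=ray(p,q(143,428),.02)
print('mark',S(m),'corner',S(ray(p,q(608,52),.02)))
for uv in ((30,517),(27,525)): print(S(ray(p,q(*uv),.045)))
```

```text
mark [0.0006 0.    ] corner [-0.075   0.0957]
[ 0.0002 -0.0024]
[ 0.0019 -0.0034]
```

```bash
python3 -m handwheel '[[0,-0.04,0,0,0,0],[0,-0.04,0,0,0,0],[0,-0.025,0,0,0,0],[0,0,0,0,0,0],[0,0,0,0,0,0]]'
python3 - <<'E'
from st import *
p=grab('wrist','w12.png');print(S(bot.observe()['position']),bot.observe()['force'])
cv2.imwrite('pics/w12z.png',cv2.resize(p['pixels'][140:380,0:320],(800,600)))
E
```

```text
clock: 19.8
position: [0.5873, 0.1985, 0.0093]
tool_rot: [3.142, 0.0, 3.014]
force: [-0.2, 1.9, -0.4]
grip_width: 0.0001
[-0.0147  0.1075] [ 0.16811502  1.51489743 -0.41414137]
```

View pics/w12z.png

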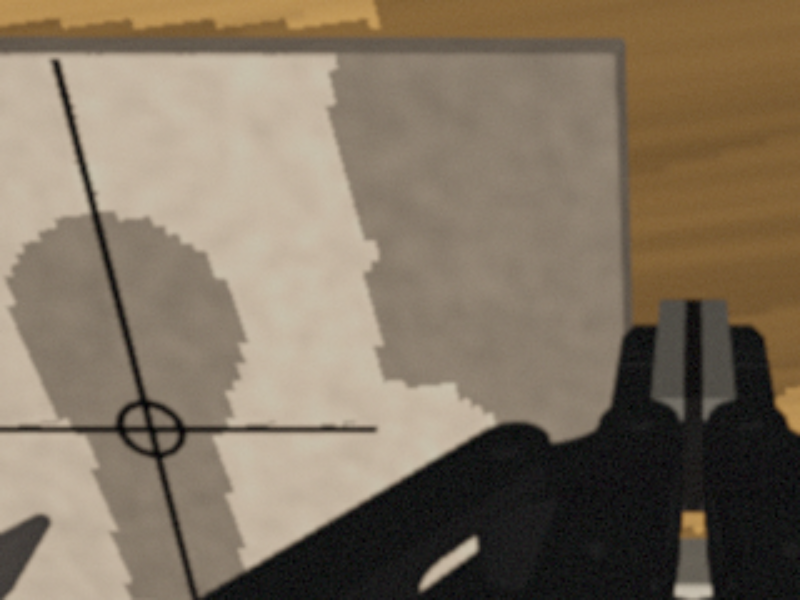

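Run:
```python
from st import *
p=grab('wrist')
q=lambda u,v:(u*.4-.3,140+v*.4-.3)
print('mark',S(ray(p,q(151,428),.02)),'corner',S(ray(p,q(616,52),.02)))
for uv in ((45,517),(42,522)): print('tip',S(ray(p,q(*uv),.045)))
```

```text
mark [ 0.0006 -0.001 ] corner [-0.075   0.0945]
tip [ 0.0002 -0.0025]
tip [ 0.0013 -0.0033]
```

```bash
python3 -m handwheel '[[0,-0.035,0,0,0,0],[0,0,0,0,0,0],[0,0,0,0,0,0],[0,0.3,0,0,0,0],[0,0.5,0,0,0,0],[0,0,-1,0,0,0],[0,0,-1,0,0,0],[0,0,-1,0,0,0]]'
python3 -m handwheel '[[0,0,-1,0,0,0],[0,0,-1,0,0,0],[0,0,-1,0,0,0],[0,0,-1,0,0,0],[0,0,-1,0,0,0],[0,0,-1,0,0,0],[0,0,-1,0,0,0],[0,0,-1,0,0,0]]'
python3 - <<'E'
from st import *
p=grab('wrist','w13.png');print(S(bot.observe()['position']),bot.observe()['position'])
E
```

```text
clock: 20.9
position: [0.5897, 0.2184, 0.085]
tool_rot: [-3.142, -0.0, 3.015]
force: [-0.0, 0.4, -0.8]
grip_width: -0.0001
clock: 21.9
position: [0.5896, 0.2183, 0.2852]
tool_rot: [-3.142, -0.0, 3.015]
force: [0.6, 0.3, -0.0]
grip_width: 0.0001
[-0.0141  0.1278] [0.59062812 0.2185799  0.28852171]
```

View pics/w13.png

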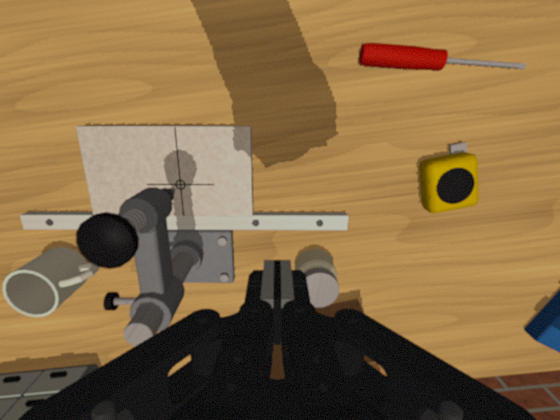

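Run:
```python
from st import *
p=grab('wrist')
cv2.imwrite('pics/w13z.png',cv2.resize(p['pixels'][160:220,140:220],(800,600),interpolation=cv2.INTER_CUBIC))
print('knob',S(ray(p,(107,240),.205)),'proj tip(0,0)',proj(p,[*W(0.0006,-.001),.045]))
print('mark',S(ray(p,(180.3,184.5),.02)))
```

```text
knob [ 0.0041 -0.0057] proj tip(0,0) [174.68444702 186.59753941]
mark [ 0.0039 -0.0014]
```

View pics/w13z.png

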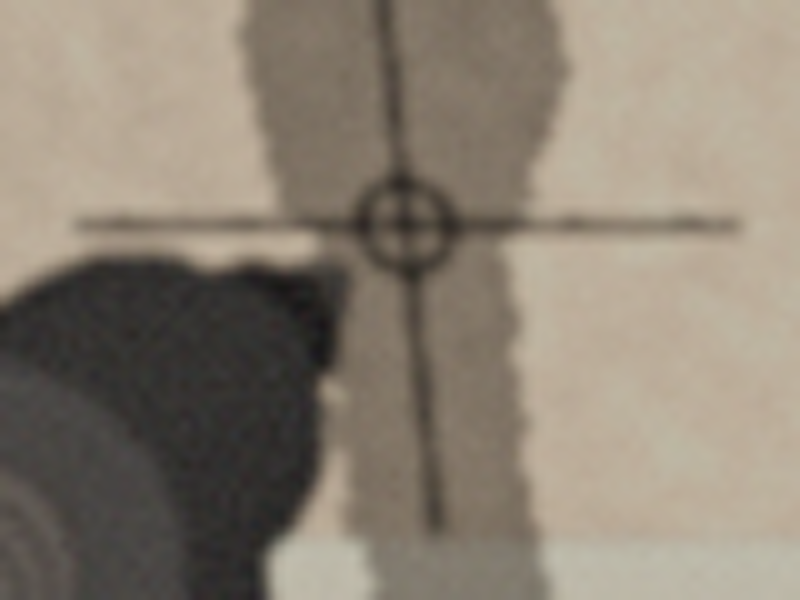

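Run:
```python
from st import *
p=grab('wrist')
m=S(ray(p,(180.2,182.0),.02))
for uv in ((173.8,186.7),(174.3,187)):
  t=S(ray(p,uv,.045)); print(m,t,m-t)
```

```text
[ 0.     -0.0008] [ 0.0003 -0.0017] [-0.0003  0.0009]
[ 0.     -0.0008] [ 0.0007 -0.0011] [-0.0007  0.0003]
```

```bash
python3 -m handwheel '[[-0.1,-0.86,0,0,0,0],[-0.1,-0.86,0,0,0,0],[-0.1,-0.86,0,0,0,0],[-0.1,-0.86,0,0,0,0],[-0.1,-0.86,0,0,0,0],[-0.1,-0.86,0,0,0,0],[0,0,0,0,0,0],[0,0,0,0,0,0]]'
python3 -m handwheel '[[0,0,0.9,0,0,0],[0,0,0.9,0,0,0],[0,0,0.6,0,0,0],[0,0,0,0,0,0],[0,0,0,0,0,0]]'
python3 - <<'E'
from st import *
s=grab('side','s14.png');o=bot.observe();print(S(o['position']),o['position'],o['force'])
cv2.imwrite('pics/s14z.png',cv2.resize(s['pixels'][170:300,230:390],(738,600)))
E
```

```text
clock: 23.05
position: [0.5883, 0.0878, 0.2843]
tool_rot: [3.141, -0.0, 3.014]
force: [0.1, 0.8, 0.3]
grip_width: 0.0002
clock: 23.68
position: [0.5886, 0.0877, 0.225]
tool_rot: [3.141, 0.001, 3.014]
force: [-0.3, 0.1, 0.4]
grip_width: 0.0002
[ 0.0009 -0.0022] [0.58862892 0.08769198 0.2250923 ] [ 0.04778641  0.04673866 -0.08572433]
```

View pics/s14z.png

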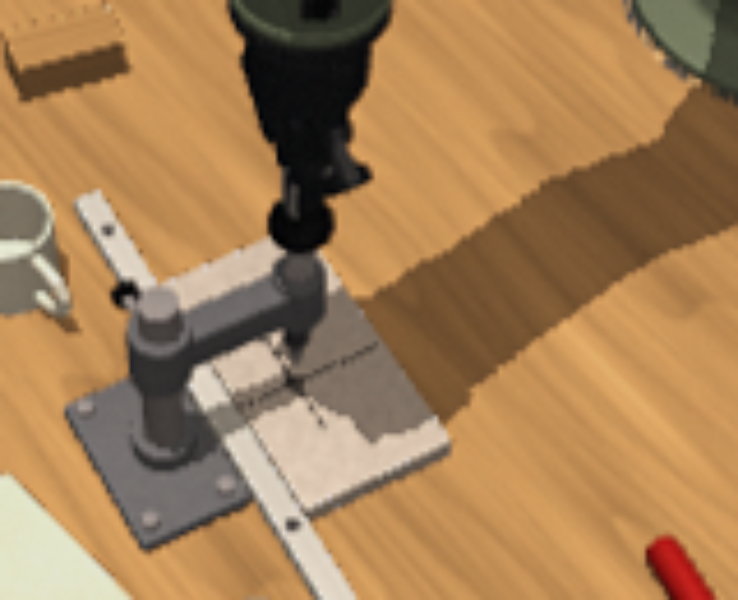

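```bash
python3 -m handwheel '[[0,0,0.3,0,0,0],[0,0,0.1,0,0,0],[0,0,0,0,0,0]]'
python3 -m handwheel '[[0,0,0.12,0,0,0],[0,0,0.12,0,0,0],[0,0,0,0,0,0]]'
```

```text
clock: 24.1
position: [0.5883, 0.0876, 0.2142]
tool_rot: [3.142, -0.0, 3.014]
force: [-1.3, 1.3, 2.0]
grip_width: -0.0
clock: 24.48
position: [0.5882, 0.0875, 0.2081]
tool_rot: [-3.142, -0.0, 3.014]
force: [0.2, 0.7, 1.8]
grip_width: 0.0001
```

```bash
python3 -m handwheel '[[0,0,0.15,0,0,0],[0,0,0.15,0,0,0],[0,0,0.15,0,0,0],[0,0,0.15,0,0,0],[0,0,0,0,0,0]]'
python3 -m handwheel '[[0,0,0.1,0,0,0],[0,0,0.1,0,0,0],[0,0,0,0,0,0]]'
python3 -c "
from h import *
s=grab('side','s15.png');cv2.imwrite('pics/s15z.png',cv2.resize(s['pixels'][190:290,240:365],(750,600)));o=bot.observe();print(o['position'],o['force'])"
```

```text
clock: 25.1
position: [0.5882, 0.0875, 0.193]
tool_rot: [-3.141, -0.0, 3.014]
force: [-0.2, 0.5, 3.5]
grip_width: 0.0003
clock: 25.48
position: [0.5882, 0.0875, 0.1882]
tool_rot: [-3.142, 0.0, 3.014]
force: [-0.1, 0.9, 4.4]
grip_width: 0.0002
[0.58822716 0.08749637 0.18830224] [-0.72097681 -0.31841706  5.40777187]
```

View pics/s15z.png

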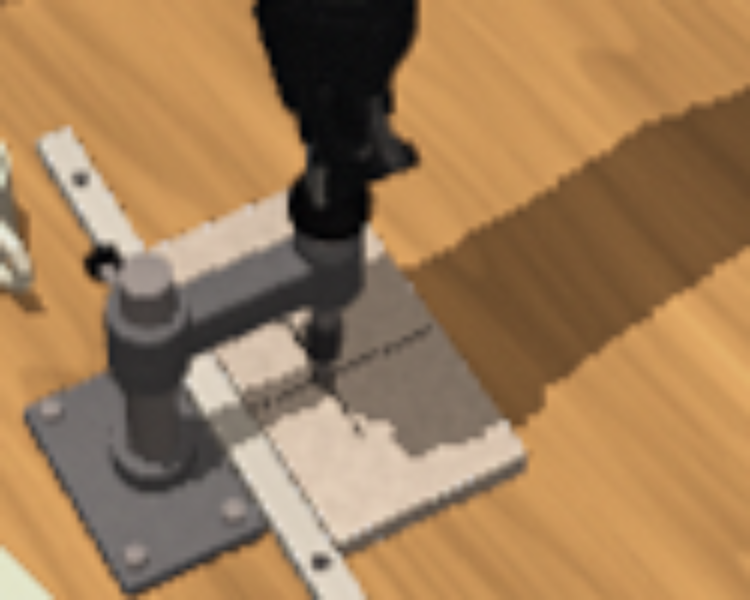

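```bash
python3 -m handwheel '[[0,0,0.1,0,0,0],[0,0,0.08,0,0,0],[0,0,0,0,0,0],[0,0,0,0,0,0],[0,0,0,0,0,0]]'
python3 -c "
from h import *
for i in range(3):
  s=grab('side'); o=bot.observe();print(o['position'],o['force'])"
```

```text
clock: 26.15
position: [0.5883, 0.0875, 0.184]
tool_rot: [3.141, 0.0, 3.014]
force: [-1.1, 1.2, 7.5]
grip_width: -0.0
[0.58826702 0.08752855 0.18402777] [-1.59937329  0.48444192  7.22188158]
[0.58826601 0.08752424 0.18402619] [-0.68331909  0.38143967  7.01541644]
[0.58827921 0.08752698 0.18401067] [-1.96429425  1.01752586  6.840251  ]
```

```bash
python3 -m handwheel '[[0,0,-0.3,0,0,0],[0,0,-0.4,0,0,0],[0,0,-0.5,0,0,0],[0,0,-0.6,0,0,0],[0,0,-1,0,0,0],[0,0,-1,0,0,0],[0,0,-1,0,0,0],[0,0,0,0,0,0]]'
python3 -m handwheel '[[1,0,-0.5,0,0,0],[1,0,-0.5,0,0,0],[1,0,0,0,0,0],[1,0,0,0,0,0],[0.5,0,0,0,0,0],[0,0,0,0,0,0],[0,0,0,0,0,0]]' -1
python3 - <<'E'
from st import *
p=grab('wrist','w16.png');s=grab('side','s16.png')
cv2.imwrite('pics/s16z.png',cv2.resize(s['pixels'][180:300,230:390],(800,600)))
cv2.imwrite('pics/w16z.png',cv2.resize(p['pixels'][170:290,200:360],(800,600),interpolation=cv2.INTER_CUBIC))
print(S(bot.observe()['position']),bot.observe()['position'],bot.observe()['force'])
E
```

```text
clock: 27.3
position: [0.5887, 0.0874, 0.306]
tool_rot: [3.141, 0.002, 3.014]
force: [-0.2, -0.4, -1.1]
grip_width: 0.0001
clock: 28.18
position: [0.4773, 0.1017, 0.3288]
tool_rot: [-3.141, 0.0, 3.014]
force: [-0.3, -0.1, -0.4]
grip_width: 0.0855
[-0.1114 -0.0028] [0.47717526 0.10164827 0.32859738] [-0.32795921 -0.80828064  0.31838783]
```

View pics/s16z.png

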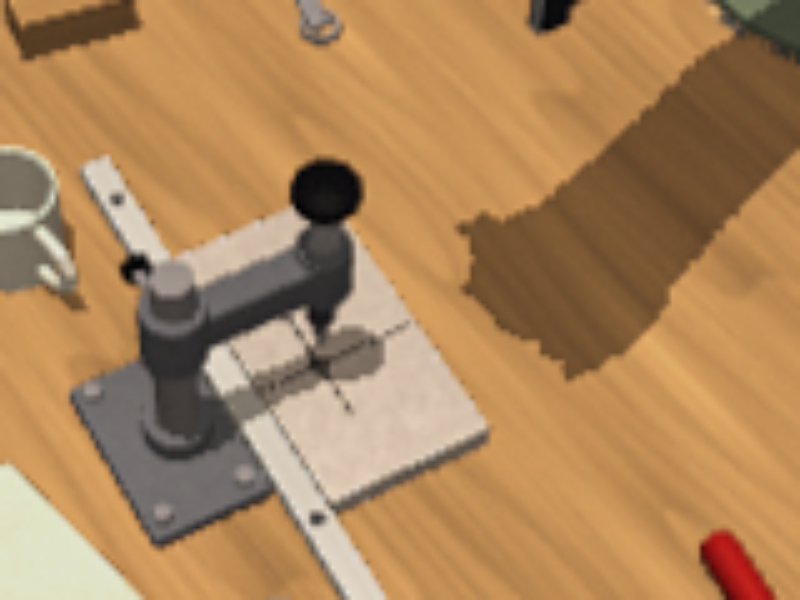

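View pics/w16z.png

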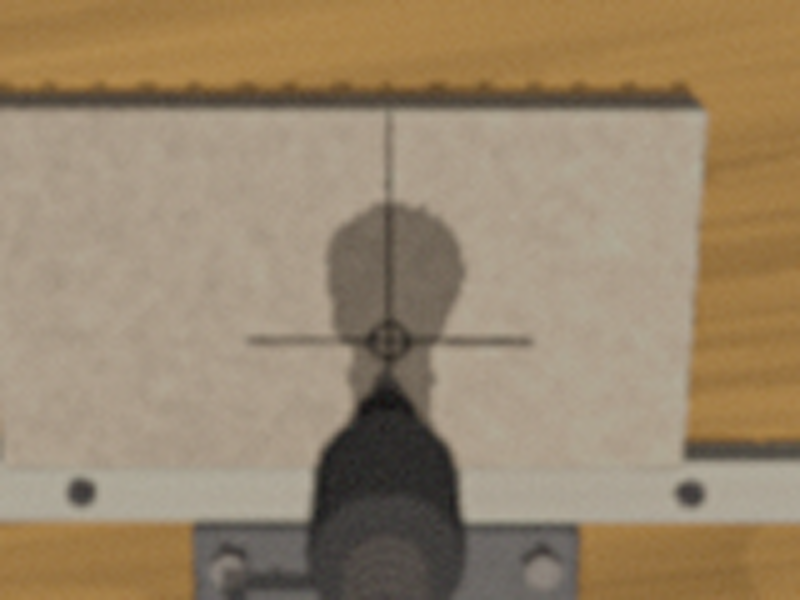

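```bash
python3 -c "
from h import *
print(bot.job_done(), bot.observe()['clock'])"
```

```text
the job is handed in; nothing more can be done
the job is handed in; nothing more can be done
```

The board is against the fence with its mark under the punch tip. The punch was pressed lightly once and let back up, and I handed the job in after about 28 s. No verdict was reported.

**Sliding:** I pushed the board along the fence from its right end, then into the fence until the force rose to about 15 N. I then nudged it back about 2 mm from its left end to centre the mark.

**Pressing:** I pressed the knob about 32 mm down. The wrist read about 7 N, which I estimate as about 3 N of it at the tip. Then I released it and backed the arm off.

**Checks:**
- Before the press, the last wrist-camera measurement put the mark within about 1 mm of the tip.
- After release, the pictures showed the mark in line with the tip, the board flush with the fence and the knob back up. I saw no sign that the other things had moved.
- **Disagreement:** across views, the mark's offset along the fence before the nudge varied by 2 to 3 mm. The side camera was too coarse to settle it, so I relied on the wrist camera.

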